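# Draw the hot kiln tray out with the hook

## Task

Pick up the hook tool (the one whose tip is bent down, not the straight poker) from the wooden rest, put its tip down through the eye on the front of the hot kiln tray, and gently draw the tray out along its runway until you feel it come up snug against the two sprung stop pads, firmly pressed but never yanked or forced. Do not touch the tray with the robot, and keep the glass disc lying in it. Then lift the hook out of the eye, leaving the tray resting against the pads, lay the hook flat back on the wooden rest and let go, with everything else left where it was.

Things in the scene. Friction and masses are not known exactly. Their poses are not given: they have to be found in the camera images.
- hook: Hook tool, loose, 0.16 kg. Dark wood handle 110 x 24 x 24 mm along its x; origin: centre of the handle's underside, x towards the tip, z up. A 9 mm steel rod leaves the handle's front 12 mm above the underside, runs to x = +140 mm, then bends straight down to a round nose 24 mm below the underside. Grip it across its 24 mm width, near the middle, about 50 N.
- hook_tip (a point): Lowest point of the hook's downturned 9 mm tip: 140 mm ahead of the hook's origin along its x, 24 mm below the handle's underside; axes as the hook's.
- poker: Straight poker with the same handle, origin and axes as the hook, but a straight 9 mm rod with no bend, ending 170 mm ahead of its origin. It lies beside the hook on the rest, about 110 mm from it, on either side. Not to be moved.
- rest: Fixed wooden tool rest, a plain block 110 (x) x 220 (y) x 40 mm high. Origin at the centre of its underside, on the bench; the tools lie across it along its x.
- kiln: Fixed white bench kiln, housing 280 deep x 300 wide x 180 mm high, control box on top (to 235 mm). Origin: bench level, centre of the mouth; x into the kiln. Runway slab 170 wide, top 30 mm above the bench, from x = -270 mm to the mouth and on as chamber floor (opening 150 wide, 80 high); two rails on it, 10 mm high, inner faces at y = +-62 mm.
- tray: Hot open steel tray, loose, about 0.5 kg (varies), 150 (x) x 120 (y) x 20 mm high, 4 mm walls. Origin: centre of its underside; x into the kiln; front face at x = -75 mm. It starts mostly inside the kiln, eye outside, and slides on the runway between the rails (2 mm play) with 2 to 6 N of dry friction. More than 25 N of hook force on it spoils it; snug is 5 to 10 N above the sliding drag.
- eye (a point): Centre of the eye: a flat horizontal ring of 7 mm round bar fixed to the middle of the tray's front, 97 mm ahead (-x) of the tray's origin and 12 mm above the runway. Clear hole about 14 mm; outer diameter 30 mm. Axes as the tray's.
- tray_front (a point): Middle of the tray's front face (-x side), 8 mm above its underside; axes as the tray's.
- stop: Fixed steel stop frame, 170 to 200 mm outside the mouth: two lugs 16 high, 14 thick, at y = +-24 to +-54 mm. Origin: runway top, midway, in the lugs' kiln-side faces; x into the kiln. Ahead of each lug, on a rod, a rubber pad 28 x 14 mm; both pads' faces stand an unknown 12 to 42 mm out from the lug faces (not measured) and spring back about 5 N per mm, both together. Eye passes between.
- glass_disc: Fused green glass disc, 76 mm across, 12 mm thick, lying loose in the tray (mostly out of sight in the kiln). Origin at the centre of its underside.
- pliers: Bystander: red-handled pliers, 160 mm long, origin on the bench under the middle.
- tub: Bystander: glass jar with white lid, 70 mm across, 70 mm high, origin at the centre of its underside.
- spool: Bystander: bare metal spool, 60 mm across, 40 mm high, origin at the centre of its underside.
- weight: Bystander: brass weight, 44 mm across, 35 mm high, origin at the centre of its underside.
- offcut: Bystander: amber glass offcut, 70 x 50 x 6 mm, origin at the centre of its underside.
- brush: Bystander: hand brush lying on the bench.
- flux: Bystander: white plastic bottle, 54 mm across, 130 mm high, origin at the centre of its underside.

How it is judged:
By the outcome, as a careful person would: the job done as asked, in the order asked, and still so for the second after the job is handed in, with the robot touching nothing.
It also fails if it takes over 66 s, if anything falls off the work surface, if the arm or the gripper's body presses on something with over 40 N, if the wrist force passes 120 N, or if a joint passes its speed limit or range.

## Robot

A 6-joint arm with a two-finger parallel gripper is mounted at the origin on the work surface. World frame = base frame: x ahead of the robot, y to its left, z up, the work surface at z = 0. Lengths are in m, angles in rad, forces in N, time in s.
With the tool pointing down it reaches from about 0.3 to 0.775 m from the base axis. Payload 14.6 kg.
Tool frame: the origin (TCP) lies midway between the tips of the shut fingers; the grasp point (between the pads) lies 19 mm behind it (ctrl.pinch_z is the distance from the TCP to the grasp point, in m); z points along the fingers, y is the line along which they close (so a half turn about z gives the same grasp; the last joint's range is limited). The gripper opens to 94 mm and grips with 3 to 60 N. Pads are 16 mm wide; open, the fingers measure 119 mm over their backs; the gripper's body (75 mm by 177 mm) begins 78 mm behind the grasp point.
Start: joints at [-1.292, 0.3, 1.521, -0, 1.321, -0.067], TCP at [0.186, -0.517, 0.205] pointing down, gripper open.
Joint ranges: [-3.03, 3.03], [-0.79, 2.21], [0.23, 2.52], [-1.04, 4.18], [0, 3.07], [-2.55, 2.55]. Speed limits (rad/s): [2.22, 2.22, 2.57, 3.14, 3.14, 3.14].

## Interface

Orientations are given as a rotation vector (axis times angle).
In Python, from station import readout, optics, hand_in, ctrl gives the robot as it stands.
- The arm moves only by the shell command python3 -m crank 'ROWS' [FORCE]. ROWS is a JSON object of lists of equal length, an entry for each row: "xyz": the shift along the world's x, y, z in m, a list of three; "spin": the turn about the world's z in rad; "grip": the finger opening in m, from 0 to 0.094. A call has 1 to 8 rows; each row shifts and turns the commanded pose from where the row before left it; what a row does not reach is not made up. A row lasts 1/12 s, in which the tool goes at most 41.7 mm and 7.16 degrees, less where a joint would pass 70% of its speed; a pose out of reach is approached as far as the arm can. A call is refused whole if a number of a shift passes 0.0417 or a number of a turn 0.125, either way. A call with a gripper value outside its range is refused whole. The fingers move at their own pace and stop on an object; FORCE is the grip in N (left out, the last holds). Time passes only in rows, so rows that do not move let the fingers close. It gives the time, the measured TCP pose, the force, the opening and the grip force at its end, in the units of the state.
- readout.observe(): the state, without advancing time (a new reading comes with each control period).
- optics.snapshot(name): name is "side" or "top"; returns a dict with "img" (400x640x3 uint8, red, green, blue), "vertical_fov" (degrees; the focal length in pixels is half the picture's height over the tangent of half this angle, whatever the lens; pixels are square), "cx", "cy" (the principal point, pixels), "k1" (the pictures are not rectified: a ray, as slopes to the right and down, at radius r is drawn at 1 + k1 r^2 times it, then the intrinsics apply), "extrinsics" (4x4, takes a point from world to camera coordinates). Camera axes: x right, y down, z forward; pixel columns grow to the right and rows downward; lengths in m; the calibration is good to about 2 mm. A picture is of the moment at which its call begins. There is no depth.
- hand_in(): hands the job in; it is judged then, once.
The state is a dict: "t": time; "joint_positions": joint angles; "qd": joint speeds; "joint_efforts": joint torques, N m; "tcp_pos": TCP position; "eef_rot": TCP orientation; "ft_force": force on the tool from outside, world axes, zero at the start; "moment": the same for the moment, N m; "gripper_width": finger opening in m; "grasp_force": force on a finger pad.
Only numpy, scipy, OpenCV 4.12 (cv2) and the standard library are available. Lean on these libraries where they do the work, as an engineer would, in place of code of your own. Each camera call takes 0.05 s, during which the arm holds its last target. There are 200 camera calls.

## Working session

There is one attempt and no reset: what is moved stays moved. The work goes in short steps, Python scripts to look and compute and a shell command to move; the robot and the scene stay as the last step left them, time stands still between calls to the robot, and variables do not carry over. Pictures are saved under pics/ and viewed, at most 10 in all, crops included, and the job is handed in when it is done.

```bash
mkdir -p pics; ls
python3 - <<'E'
from station import readout, optics
import cv2,numpy as np
print(readout.observe())
for n in("top","side"):
    s=optics.snapshot(n); cv2.imwrite(f"pics/{n}0.png",s["img"][:,:,::-1])
    print(n,{k:v for k,v in s.items() if k!="img"})
E
```

```text
pics
{'t': 0.0, 'joint_positions': array([-1.29159151e+00,  3.00501235e-01,  1.52154853e+00,  3.16602554e-05,
        1.32066113e+00, -6.66185583e-02]), 'qd': array([ 1.62785918e-03, -1.64823588e-03, -7.34821771e-04, -2.89581546e-05,
       -2.33890519e-04,  5.43420072e-04]), 'joint_efforts': array([ 3.95545110e-03, -5.31799042e+01, -3.52732301e+01,  7.10448856e-02,
        2.44151638e-02, -7.27156839e-05]), 'tcp_pos': array([ 0.18636375, -0.51720962,  0.20488356]), 'eef_rot': array([-3.09364874e+00, -5.40311213e-01,  1.38400320e-04]), 'ft_force': array([ 0.02341691, -0.37525166, -0.4592934 ]), 'moment': array([ 0.00765306,  0.01467025, -0.02838934]), 'grasp_force': 0.0, 'gripper_width': 0.09415159588595472}
top {'vertical_fov': 54.59197860446622, 'cx': 317.1699655281633, 'cy': 193.34385099518744, 'k1': -0.07173647869685973, 'extrinsics': array([[-0.01665005, -0.99985939,  0.00199595, -0.12208616],
       [-0.99732541,  0.0164657 , -0.07121037,  0.56883535],
       [ 0.07116749, -0.00317626, -0.99745932,  1.02861198],
       [ 0.        ,  0.        ,  0.        ,  1.        ]])}
side {'vertical_fov': 44.81515136059453, 'cx': 317.0804245747077, 'cy': 191.92295368928333, 'k1': -0.08116119219637045, 'extrinsics': array([[ 0.96254757,  0.27097385,  0.00867996, -0.52770879],
       [ 0.15746684, -0.53271486, -0.83151613, -0.11722895],
       [-0.22069519,  0.80174064, -0.55543279,  1.80115402],
       [ 0.        ,  0.        ,  0.        ,  1.        ]])}
```

View pics/top0.png

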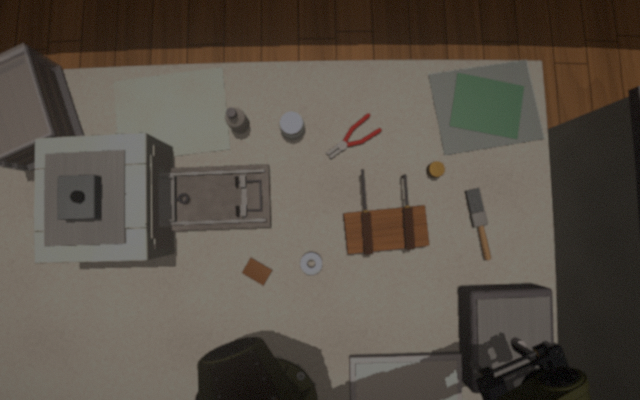

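View pics/side0.png

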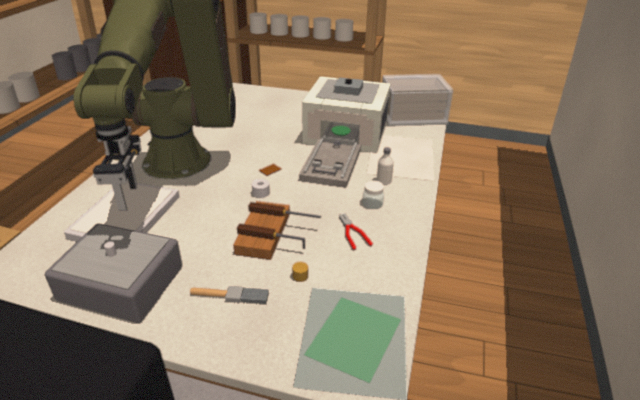

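Top view: kiln at left, with its mouth at col ~152 and the eye near (183,199). The stop crossbar is at col ~241 and the rest is at (386,230), with tools at cols 363 and 405. In the side view, the tool at (303,243) has the bent tip, so the hook is the one at top col 405. Next I'll enlarge these areas.

```bash
cat > h.py <<'E'
import numpy as np,cv2
from station import optics,readout
def cam(s):
    f=200/np.tan(np.radians(s["vertical_fov"])/2)
    return f,s["cx"],s["cy"],s["k1"],s["extrinsics"]
def ray(s,u,v):
    f,cx,cy,k,E=cam(s); d=np.array([(u-cx)/f,(v-cy)/f]); p=d.copy()
    for _ in range(20): p=d/(1+k*(p@p))
    R,t=E[:3,:3],E[:3,3]
    return -R.T@t, R.T@np.array([p[0],p[1],1])
def onz(s,u,v,z):
    o,d=ray(s,u,v); return o+d*(z-o[2])/d[2]
def proj(s,P):
    f,cx,cy,k,E=cam(s); c=E[:3,:3]@np.asarray(P)+E[:3,3]; a=c[:2]/c[2]; a=a*(1+k*(a@a)); return np.array([f*a[0]+cx,f*a[1]+cy])
def tri(s1,p1,s2,p2):
    o1,d1=ray(s1,*p1);o2,d2=ray(s2,*p2)
    a=np.linalg.lstsq(np.c_[d1,-d2],o2-o1,rcond=None)[0]
    A=o1+a[0]*d1;B=o2+a[1]*d2
    return (A+B)/2,np.linalg.norm(A-B)
def crop(s,x0,y0,w,h,k,g=.5):
    c=s["img"][y0:y0+h,x0:x0+w,::-1]; c=(255*(c/255.)**g).astype(np.uint8)
    return cv2.resize(c,None,fx=k,fy=k,interpolation=cv2.INTER_CUBIC)
E
python3 - <<'E'
from h import *
t=optics.snapshot("top");s=optics.snapshot("side")
a=np.vstack([crop(t,140,150,150,100,5)[:, :750]])
b=np.vstack([crop(t,335,160,100,100,4),]);c=crop(s,225,190,100,75,4);d=crop(s,295,115,80,75,5)
cv2.imwrite("pics/a.png",a)
m=np.zeros((600,800,3),np.uint8);m[:400,:400]=b;m[:300,400:800]=c;m[300:600,400:720]=cv2.resize(d,(320,300));cv2.imwrite("pics/b.png",m)
E
```

```text
(no output)
```

View pics/a.png

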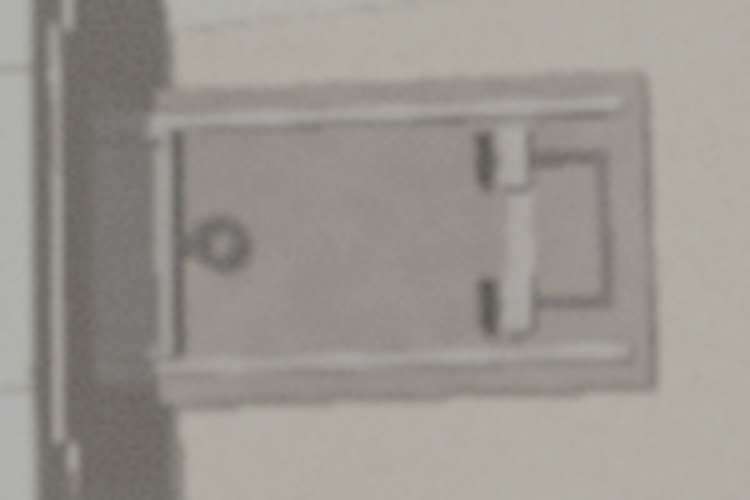

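View pics/b.png

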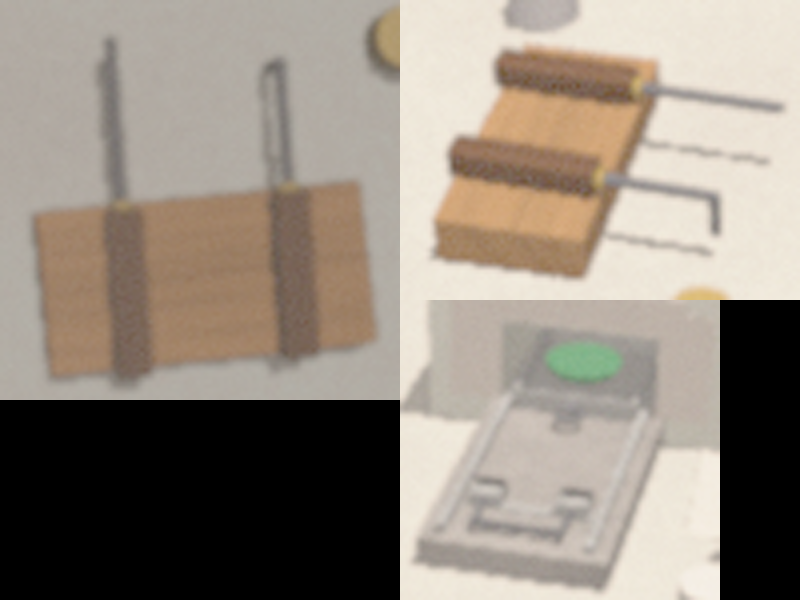

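Enlarged: the eye ring centre is at crop (219,243), the rail tops run (150,128)-(620,102) and (150,365)-(632,350), and the pads' faces are at x~477. Hook handle runs from (288,190) to (298,352) with its rod corner at (282,62). The side view confirms the bent tip at (715,232).

Run:
```python
from h import *
np.set_printoptions(precision=4,suppress=True)
t=optics.snapshot("top");s=optics.snapshot("side")
print("cams",ray(t,0,0)[0],ray(s,0,0)[0])
A=lambda X,Y:(140+(X+.5)/5-.5,150+(Y+.5)/5-.5)
B=lambda X,Y:(335+(X+.5)/4-.5,160+(Y+.5)/4-.5)
C=lambda X,Y:(225+(X-400+.5)/4-.5,190+(Y+.5)/4-.5)
D=lambda X,Y:(295+(X-400+.5)/4-.5,115+(Y-300+.5)/4-.5)
print("eye z.045",onz(t,*A(219,243),.042),tri(t,A(219,243),s,D(567,425)))
for p in[(150,128),(620,102),(150,365),(632,350)]: print("rail",onz(t,*A(*p),.040))
for p in[(645,75),(655,388),(160,90),(165,405)]: print("runway",onz(t,*A(*p),.030))
for p in[(479,160),(481,305)]: print("padface",onz(t,*A(*p),.045))
for p in[(498,125),(498,188),(535,125),(508,330),(535,333)]: print("lug",onz(t,*A(*p),.046))
print("tray front top",onz(t,*A(178,135),.05),onz(t,*A(182,350),.05))
for p in[(36,214),(360,182),(378,340),(50,378)]: print("rest",onz(t,*B(*p),.040))
print("ferrule",onz(t,*B(288,187),.052),tri(t,B(288,187),s,C(602,180)))
print("bend",onz(t,*B(282,62),.056),tri(t,B(282,62),s,C(718,195)))
print("tip side", tri(t,B(270,60),s,C(715,234)))
# handle mask
for n,c in(("top",t),("side",s)):
    im=c["img"].astype(int); sm=im.sum(2); hsv=cv2.cvtColor(c["img"],cv2.COLOR_RGB2HSV)
    if n=="top": roi=(395,420,205,255)
    else: roi=(234,280,220,242)
    x0,x1,y0,y1=roi
    print(n,np.median(sm[y0:y1,x0:x1]))
    m=np.zeros(sm.shape,np.uint8); m[y0:y1,x0:x1]=((sm<(120 if n=="top" else 210))&(im[:,:,0]>im[:,:,2]*1.2))[y0:y1,x0:x1]
    cs=max(cv2.findContours(m,0,2)[0],key=cv2.contourArea); r=cv2.minAreaRect(cs);print(r,cv2.contourArea(cs))
    if n=="top":
        print("centre",onz(t,*r[0],.064))
        bx=cv2.boxPoints(r); print([onz(t,*p,.064) for p in bx])
```

```text
cams [ 0.4921 -0.1282  1.0667] [ 0.9239 -1.3635  0.9075]
eye z.045 [0.5581 0.2259 0.042 ] (array([0.5592, 0.2308, 0.0281]), np.float64(0.0004430179278600918))
rail [0.6209 0.265  0.04  ]
rail [0.6302 0.0106 0.04  ]
rail [0.4936 0.2637 0.04  ]
rail [0.4979 0.0051 0.04  ]
runway [ 0.646  -0.0017  0.03  ]
runway [ 0.4775 -0.0057  0.03  ]
runway [0.6428 0.2635 0.03  ]
runway [0.472  0.2591 0.03  ]
padface [0.5998 0.0852 0.045 ]
padface [0.5228 0.0843 0.045 ]
lug [0.6182 0.0749 0.046 ]
lug [0.5846 0.0749 0.046 ]
lug [0.6179 0.0551 0.046 ]
lug [0.5094 0.0698 0.046 ]
lug [0.5076 0.0555 0.046 ]
tray front top [0.6156 0.2459 0.05  ] [0.5012 0.2427 0.05  ]
rest [ 0.5117 -0.2006  0.04  ]
rest [ 0.5291 -0.4174  0.04  ]
rest [ 0.4241 -0.426   0.04  ]
rest [ 0.4036 -0.2076  0.04  ]
ferrule [ 0.5262 -0.3661  0.052 ] (array([ 0.5272, -0.3664,  0.0491]), np.float64(0.0019368270932297318))
bend [ 0.6085 -0.3639  0.056 ] (array([ 0.6108, -0.364 ,  0.0527]), np.float64(0.00405089745234661))
tip side (array([ 0.6126, -0.3649,  0.0188]), np.float64(0.003538336121909605))
top 198.0
((404.9999694824219, 230.0), (32.040199279785156, 3.1841189861297607), 84.2894058227539) 23.0
centre [ 0.4647 -0.3571  0.064 ]
[array([ 0.5057, -0.3501,  0.064 ]), array([ 0.5064, -0.3584,  0.064 ]), array([ 0.4239, -0.3642,  0.064 ]), array([ 0.4233, -0.356 ,  0.064 ])]
side 295.0
((258.1383972167969, 231.84751892089844), (41.41191864013672, 10.908792495727539), 11.976131439208984) 330.0
```

Run:
```python
from h import *
np.set_printoptions(precision=4,suppress=True)
t=optics.snapshot("top");s=optics.snapshot("side")
# sub-pixel dark profile of handle per row in top view (red channel gradient), rod rows too
im=t["img"].astype(float).sum(2)
P=[]
for v in range(212,246,3):
    row=cv2.GaussianBlur(im[v-1:v+2].mean(0)[None,:],(3,1),0)[0]
    seg=row[392:426]; base=np.median(seg); w=np.clip(base*.85-seg,0,None); c=392+(w*np.arange(34)).sum()/w.sum()
    g=np.diff(row[392:426]); l=392+.5+np.argmin(g[:18]); r=392+.5+16+np.argmax(g[16:])
    p=onz(t,c,v,.064); P.append(p); print(v,round(c,2),l,r,p, round(1000*(onz(t,r,v,.064)-onz(t,l,v,.064))[1]))
P=np.array(P); k=np.polyfit(P[:,0],P[:,1],1); print("yaw deg",np.degrees(np.arctan(k[0])),"y at x=.47",np.polyval(k,.47))
for v in range(178,206,3):
    seg=im[v,398:412]; print(v,seg.astype(int))
col=im[240:256,405:412].mean(1); print(col.astype(int))
```

```text
212 406.55 401.5 424.5 [ 0.5112 -0.3626  0.064 ] -60
215 406.86 402.5 424.5 [ 0.5034 -0.3632  0.064 ] -58
218 406.9 402.5 412.5 [ 0.4957 -0.363   0.064 ] -26
221 407.13 401.5 413.5 [ 0.4879 -0.3634  0.064 ] -31
224 407.08 402.5 413.5 [ 0.4801 -0.363   0.064 ] -29
227 407.23 402.5 413.5 [ 0.4724 -0.3632  0.064 ] -29
230 407.87 402.5 413.5 [ 0.4646 -0.3646  0.064 ] -29
233 407.84 402.5 413.5 [ 0.4569 -0.3643  0.064 ] -29
236 408.25 402.5 414.5 [ 0.4491 -0.3652  0.064 ] -31
239 408.5 403.5 414.5 [ 0.4414 -0.3656  0.064 ] -29
242 408.68 403.5 414.5 [ 0.4336 -0.3658  0.064 ] -29
245 408.81 403.5 414.5 [ 0.4259 -0.3659  0.064 ] -29
yaw deg 2.3828348699429824 y at x=.47 -0.36409320993087463
178 [339 301 241 199 209 188 171 179 245 307 344 348 353 350]
181 [337 284 235 242 267 257 197 171 230 301 341 349 350 350]
184 [341 302 249 246 274 260 207 181 219 292 331 347 342 340]
187 [343 331 292 260 287 283 226 192 200 267 330 346 345 343]
190 [351 335 285 234 253 276 244 192 187 250 313 345 350 348]
193 [351 334 283 232 246 270 253 193 188 247 314 344 348 352]
196 [346 331 287 233 246 280 254 201 180 225 303 346 352 352]
199 [344 337 288 238 214 226 214 187 181 220 295 336 349 347]
202 [348 349 332 279 237 227 231 214 181 197 260 316 343 352]
205 [349 339 323 282 226 222 244 224 200 215 238 280 303 309]
[123 120 122 122 120 122 123 122 136 175 220 262 306 335 349 349]
```

```bash
python3 -m crank '{"xyz":[[0.035,0.0187,0],[0.035,0.0187,0],[0.035,0.0187,0],[0.035,0.0187,0],[0.035,0.0187,0],[0.035,0.0187,0],[0.035,0.0187,0],[0.035,0.0187,0]],"spin":[-0.0385,-0.0385,-0.0385,-0.0385,-0.0385,-0.0385,-0.0385,-0.0385],"grip":[0.07,0.07,0.07,0.07,0.07,0.07,0.07,0.07]}' 50
python3 -m crank '{"xyz":[[0,0,-0.035],[0,0,-0.035],[0,0,-0.03],[0,0,0]],"spin":[0,0,0,0],"grip":[0.07,0.07,0.07,0.07]}'
```

```text
t: 1.07
tcp_pos: [0.468, -0.3665, 0.2055]
eef_rot: [3.141, 0.056, 0.0]
ft_force: [-0.5, -0.6, 0.7]
gripper_width: 0.0701
grasp_force: 0.0
t: 1.4
tcp_pos: [0.4645, -0.3657, 0.0995]
eef_rot: [-3.135, -0.06, 0.011]
ft_force: [-1.0, 0.1, -0.4]
gripper_width: 0.0702
grasp_force: 0.0
```

```bash
python3 -m crank '{"xyz":[[0,0,-0.02],[0,0,-0.02],[0,0,-0.015],[0,0,0],[0,0,0]],"spin":[0,0,0,0,0],"grip":[0.07,0.07,0.07,0.07,0.07]}'
python3 - <<'E'
from h import *
s=optics.snapshot("side");t=optics.snapshot("top")
m=np.hstack([crop(s,215,180,100,100,4),crop(t,345,155,100,100,4)]);cv2.imwrite("pics/c.png",m)
E
```

```text
t: 1.82
tcp_pos: [0.4667, -0.3683, 0.0518]
eef_rot: [3.141, 0.059, 0.001]
ft_force: [-0.2, 1.1, 0.7]
gripper_width: 0.07
grasp_force: 0.0
```

View pics/c.png

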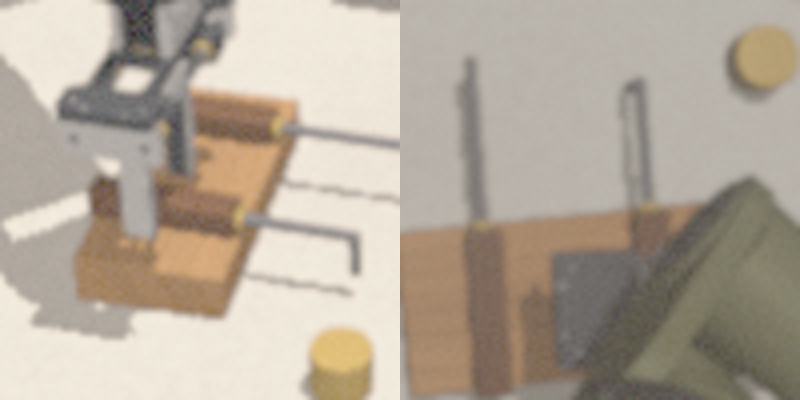

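The fingers straddle the hook handle around its middle, and the poker is clear. I'll lower a little and close.

```bash
python3 -m crank '{"xyz":[[0,0,-0.005],[0,0,0],[0,0,0],[0,0,0],[0,0,0],[0,0,0],[0,0,0],[0,0,0]],"spin":[0,0,0,0,0,0,0,0],"grip":[0.07,0.07,0.02,0.015,0.015,0.015,0.015,0.015]}' 50
python3 -m crank '{"xyz":[[0,0,0],[0,0,0],[0,0,0.01],[0,0,0.02],[0,0,0.03],[0,0,0.03],[0,0,0],[0,0,0]],"spin":[0,0,0,0,0,0,0,0],"grip":[0.015,0.015,0.015,0.015,0.015,0.015,0.015,0.015]}'
```

```text
t: 2.58
tcp_pos: [0.4664, -0.3678, 0.0455]
eef_rot: [-3.141, -0.059, 0.0]
ft_force: [-0.9, 1.0, -0.2]
gripper_width: 0.0334
grasp_force: 0.0
t: 3.25
tcp_pos: [0.4669, -0.3683, 0.1374]
eef_rot: [3.139, 0.059, 0.004]
ft_force: [-0.3, 0.3, -1.8]
gripper_width: 0.0233
grasp_force: 50.0
```

```bash
python3 -m crank '{"xyz":[[0,0.02,0.02],[0.007,0.03,0],[0.007,0.03,0],[0.007,0.03,0],[0.007,0.03,0],[0.007,0.03,0],[0.007,0.03,0]],"spin":[0.1,0.11,0.11,0.11,0.11,0.11,0.11],"grip":[0.015,0.015,0.015,0.015,0.015,0.015,0.015]}'
python3 -m crank '{"xyz":[[0.007,0.03,0],[0.007,0.03,0],[0.007,0.03,0],[0.007,0.03,0],[0.007,0.03,0],[0.007,0.03,0],[0.01,0.03,0],[0,0,0]],"spin":[0.11,0.11,0.11,0.11,0.11,0.11,0.11,0]
,"grip":[0.015,0.015,0.015,0.015,0.015,0.015,0.015,0.015]}'
python3 -m crank '{"xyz":[[0,0.03,0],[0,0.014,0],[0,0,0],[0,0,0]],"spin":[0.025,0,0,0],"grip":[0.015,0.015,0.015,0.015]}'
python3 - <<'E'
from h import *
t=optics.snapshot("top");s=optics.snapshot("side")
m=np.hstack([crop(t,140,150,100,100,4),crop(s,295,90,100,100,4)]);cv2.imwrite("pics/d.png",m)
E
```

```text
t: 3.83
tcp_pos: [0.5078, -0.1661, 0.1542]
eef_rot: [-2.89, -1.227, 0.003]
ft_force: [0.4, -0.2, -3.1]
gripper_width: 0.0238
grasp_force: 50.0
t: 4.5
tcp_pos: [0.5605, 0.0465, 0.154]
eef_rot: [-2.212, -2.228, 0.001]
ft_force: [-0.5, -0.9, -2.0]
gripper_width: 0.0234
grasp_force: 50.0
t: 4.83
tcp_pos: [0.56, 0.0861, 0.1548]
eef_rot: [-2.196, -2.245, 0.002]
ft_force: [0.6, -0.5, -2.0]
gripper_width: 0.0236
grasp_force: 50.0
```

View pics/d.png

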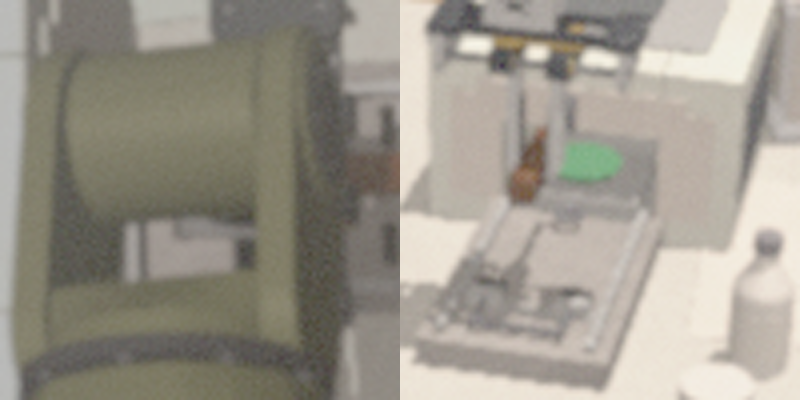

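The arm hides the eye from the top camera, and the hook is seen end-on from the side camera. I'll back off along -y to where both cameras see the tip and measure tip minus TCP there.

```bash
python3 -m crank '{"xyz":[[0,-0.03,0],[0,-0.04,0],[0,-0.04,0],[0,-0.04,0],[0,-0.04,0],[0,-0.04,0],[0,-0.04,0],[0,-0.03,0]],"spin":[0,0,0,0,0,0,0,0],"grip":[0.015,0.015,0.015,0.015,0.015,0.015,0.015,0.015]}'
python3 -m crank '{"xyz":[[0,-0.03,-0.03],[0,0,0],[0,0,0],[0,0,0]],"spin":[0,0,0,0],"grip":[0.015,0.015,0.015,0.015]}'
python3 - <<'E'
from h import *
t=optics.snapshot("top");s=optics.snapshot("side");o=readout.observe();np.savez("tip.npz",t=t["img"],s=s["img"])
T=o["tcp_pos"];print(T,o["eef_rot"])
y=T+np.array([-.0032,.14,-.0295]);a=proj(t,y).round().astype(int);b=proj(s,y).round().astype(int);print(a,b)
m=np.hstack([crop(t,a[0]-40,a[1]-40,80,80,5),crop(s,b[0]-40,b[1]-40,80,80,5)]);cv2.imwrite("pics/e.png",m)
E
```

```text
t: 5.6
tcp_pos: [0.5593, -0.218, 0.1554]
eef_rot: [2.2, 2.242, -0.001]
ft_force: [0.4, 0.1, -1.3]
gripper_width: 0.0236
grasp_force: 50.0
t: 5.93
tcp_pos: [0.5602, -0.2436, 0.1263]
eef_rot: [-2.198, -2.244, -0.0]
ft_force: [-0.4, 0.8, -1.5]
gripper_width: 0.024
grasp_force: 50.0
[ 0.5607778  -0.24280934  0.12703402] [2.19529248e+00 2.24543621e+00 8.02225238e-04]
[306 195] [311 174]
```

View pics/e.png

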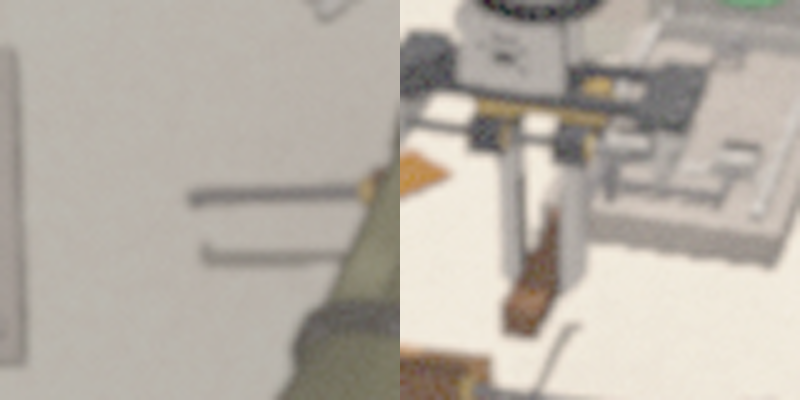

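Top view: the rod's outer end is at crop (190,197), with its shadow below. The rod runs along the row direction with a slight tilt.

Run:
```python
from h import *
np.set_printoptions(precision=4,suppress=True)
t=optics.snapshot("top");o=readout.observe();T=o["tcp_pos"];print(T)
im=t["img"].astype(float).sum(2);x0,y0=266,155
for c in range(305,338,4):
    r=im[188:201,c:c+2].mean(1); w=np.clip(np.median(im[180:188,c])*.93-r,0,None); v=188+(w*np.arange(13)).sum()/w.sum()
    p=onz(t,c+.5,v,.1335+T[2]-.127); print(c,round(v,2),p-T)
pr=im[193:196,296:316].mean(0);print(pr.astype(int))
b=pr[:5].mean();d=pr[12:].mean();i=np.argmax(pr<(b+d)/2);u=296+i-1+(pr[i-1]-(b+d)/2)/(pr[i-1]-pr[i]);
p=onz(t,u,194.3,.1335+T[2]-.127);print("end",u,p-T)
```

```text
[ 0.5609 -0.2427  0.1271]
305 193.91 [-0.0031  0.1397  0.0065]
309 193.46 [-0.0022  0.1301  0.0065]
313 193.46 [-0.0023  0.1204  0.0065]
317 193.33 [-0.0022  0.1107  0.0065]
321 193.24 [-0.0021  0.1011  0.0065]
325 193.01 [-0.0017  0.0914  0.0065]
329 192.82 [-0.0014  0.0818  0.0065]
333 192.68 [-0.0013  0.0721  0.0065]
337 195.25 [-0.0076  0.0626  0.0065]
[383 381 382 380 376 371 338 268 211 201 206 218 221 219 218 221 215 221
 220 228]
end 302.5394549763033 [-0.0039  0.1469  0.0065]
```

Run:
```python
from h import *
np.set_printoptions(precision=4,suppress=True)
t=optics.snapshot("top");s=optics.snapshot("side")
im=np.mean([optics.snapshot("top")["img"].astype(float).sum(2) for _ in range(5)],0)
print(im[192:206,175:194].astype(int))
sub=im[192:206,177:192]; w=np.clip(np.median(im[205:212,180:200])-15-sub,0,None)
ys,xs=np.mgrid[192:206,177:192]
c=((xs*w).sum()/w.sum(),(ys*w).sum()/w.sum());print(c,onz(t,*c,.042),onz(t,*c,.0455))
```

```text
[[152 175 240 263 269 266 259 251 252 246 249 256 264 268 271 272 274 276
  276]
 [154 180 237 262 257 247 229 213 207 207 211 224 247 261 266 271 272 276
  273]
 [156 182 232 247 229 216 197 181 176 176 183 191 213 239 263 266 272 272
  272]
 [154 175 228 229 202 183 163 159 161 172 174 177 183 207 241 264 266 272
  272]
 [157 171 210 209 183 160 159 168 184 197 194 181 167 181 219 254 268 269
  272]
 [159 169 193 194 172 155 164 184 219 241 225 197 174 169 198 241 261 273
  271]
 [167 166 177 177 168 159 167 203 241 256 242 203 173 166 181 223 256 274
  274]
 [169 155 161 173 175 164 166 204 245 250 230 195 168 155 174 219 257 275
  276]
 [164 146 160 177 180 171 169 194 229 230 206 177 160 157 178 224 261 276
  279]
 [156 160 199 216 202 180 173 186 203 197 181 166 151 162 193 233 268 276
  283]
 [155 182 244 259 237 212 191 181 182 174 162 154 160 180 211 251 273 278
  278]
 [162 190 262 282 268 247 226 210 189 174 165 170 186 210 237 263 276 280
  282]
 [160 189 259 286 284 275 263 249 227 215 211 216 227 248 263 269 275 278
  282]
 [163 187 262 286 286 286 280 273 262 255 256 255 259 266 272 275 276 279
  281]]
(np.float64(183.41216189920218), np.float64(198.3820976843744)) [0.5576 0.2258 0.042 ] [0.5574 0.2246 0.0455]
```

```bash
python3 -m crank '{"xyz":[[0,0.03,0],[0,0.041,0],[0,0.041,0],[0,0.041,0],[0,0.041,0],[0,0.041,0],[0,0.041,0],[-0.0006,0.03,0]],"spin":[0,0,0,0,0,0,0,0],"grip":[0.015,0.015,0.015,0.015,0.015,0.015,0.015,0.015]}'
python3 -m crank '{"xyz":[[0,0.018,-0.01],[0,0,-0.015],[0,0,-0.01],[0,0,0],[0,0,0],[0,0,0]],"spin":[0,0,0,0,0,0],"grip":[0.015,0.015,0.015,0.015,0.015,0.015]}'
python3 - <<'E'
from station import readout
import numpy as np,json
o=readout.observe();print(o["tcp_pos"],o["eef_rot"],o["ft_force"])
E
```

```text
t: 7.1
tcp_pos: [0.5594, 0.0658, 0.1262]
eef_rot: [2.195, 2.247, 0.001]
ft_force: [0.6, 0.3, -1.7]
gripper_width: 0.0236
grasp_force: 50.0
t: 7.6
tcp_pos: [0.5602, 0.0801, 0.0917]
eef_rot: [2.198, 2.244, 0.001]
ft_force: [0.9, -0.1, -2.1]
gripper_width: 0.0235
grasp_force: 50.0
[0.56021362 0.08008644 0.09167935] [2.19757178e+00 2.24429344e+00 9.14508620e-04] [ 0.92663127 -0.13365188 -2.05929322]
```

```bash
python3 -m crank '{"xyz":[[0,0.0015,-0.006],[0,0,-0.005],[0,0,0],[0,0,0]],"spin":[0,0,0,0],"grip":[0.015,0.015,0.015,0.015]}'
python3 -m crank '{"xyz":[[0,0,-0.003],[0,0,-0.003],[0,0,0],[0,0,0]],"spin":[0,0,0,0],"grip":[0.015,0.015,0.015,0.015]}'
```

```text
t: 7.93
tcp_pos: [0.5597, 0.0821, 0.0797]
eef_rot: [-2.197, -2.245, 0.001]
ft_force: [-0.2, -0.6, -1.1]
gripper_width: 0.0234
grasp_force: 50.0
t: 8.27
tcp_pos: [0.5597, 0.0822, 0.0738]
eef_rot: [-2.197, -2.246, 0.0]
ft_force: [0.4, 0.1, -1.6]
gripper_width: 0.0238
grasp_force: 50.0
```

```bash
python3 -m crank '{"xyz":[[0,0,-0.003],[0,0,0],[0,0,0]],"spin":[0,0,0],"grip":[0.015,0.015,0.015]}'
python3 - <<'E'
from h import *
s=optics.snapshot("side");t=optics.snapshot("top")
m=np.hstack([crop(s,310,125,60,60,6.6666667),crop(t,150,165,60,60,6.6666667)]);cv2.imwrite("pics/f.png",m)
E
```

```text
t: 8.52
tcp_pos: [0.5597, 0.0822, 0.0708]
eef_rot: [-2.197, -2.246, 0.0]
ft_force: [-0.2, 0.0, -1.7]
gripper_width: 0.0232
grasp_force: 50.0
```

View pics/f.png

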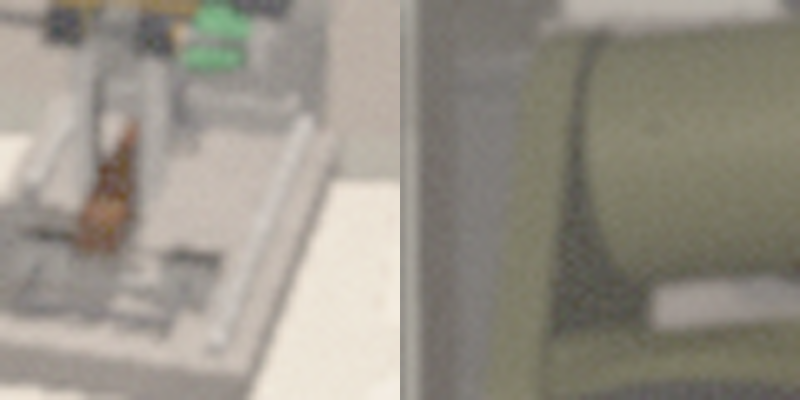

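The view is no help: the finger hides the eye at about (180,130). There is no contact force with the nose already ~4 mm below the ring's top, so I'll continue down by feel.

```bash
python3 -m crank '{"xyz":[[0,0,-0.002],[0,0,-0.002],[0,0,0],[0,0,0]],"spin":[0,0,0,0],"grip":[0.015,0.015,0.015,0.015]}'
python3 -m crank '{"xyz":[[0,0,-0.002],[0,0,0],[0,0,0],[0,0,0]],"spin":[0,0,0,0],"grip":[0.015,0.015,0.015,0.015]}'
```

```text
t: 8.95
tcp_pos: [0.5597, 0.0822, 0.0668]
eef_rot: [-2.197, -2.246, 0.0]
ft_force: [-0.5, 0.2, -1.7]
gripper_width: 0.0233
grasp_force: 50.0
t: 9.28
tcp_pos: [0.5598, 0.0822, 0.065]
eef_rot: [2.197, 2.246, 0.0]
ft_force: [0.0, -0.1, -1.4]
gripper_width: 0.0236
grasp_force: 50.0
```

```bash
python3 -m crank '{"xyz":[[0,0,-0.002],[0,-0.001,0],[0,-0.001,0],[0,-0.001,0],[0,-0.001,0]],"spin":[0,0,0,0,0],"grip":[0.015,0.015,0.015,0.015,0.015]}'
python3 -m crank '{"xyz":[[0,-0.001,0],[0,-0.001,0],[0,-0.001,0],[0,-0.001,0]],"spin":[0,0,0,0],"grip":[0.015,0.015,0.015,0.015]}'
```

```text
t: 9.7
tcp_pos: [0.5597, 0.0783, 0.0629]
eef_rot: [-2.197, -2.246, -0.0]
ft_force: [0.0, 3.9, -2.0]
gripper_width: 0.0236
grasp_force: 50.0
t: 10.03
tcp_pos: [0.5598, 0.0741, 0.063]
eef_rot: [-2.197, -2.246, -0.0]
ft_force: [0.5, 3.2, -1.8]
gripper_width: 0.0233
grasp_force: 50.0
```

```bash
python3 -m crank '{"xyz":[[0,-0.002,0],[0.0001,-0.003,0],[0,-0.003,0],[0.0001,-0.003,0],[0,-0.003,0],[0.0001,-0.003,0],[0,-0.003,0],[0.0001,-0.003,0]],"spin":[0,0,0,0,0,0,0,0],"grip":[0.015,0.015,0.015,0.015,0.015,0.015,0.015,0.015]}'
python3 -m crank '{"xyz":[[0.0001,-0.003,0],[0,-0.003,0],[0.0001,-0.003,0],[0,-0.003,0],[0.0001,-0.003,0],[0,-0.003,0],[0.0001,-0.003,0],[0.0001,-0.003,0]],"spin":[0,0,0,0,0,0,0,0],"grip":[0.015,0.015,0.015,0.015,0.015,0.015,0.015,0.015]}'
```

```text
t: 10.7
tcp_pos: [0.5602, 0.0508, 0.063]
eef_rot: [-2.197, -2.246, 0.0]
ft_force: [-0.2, 2.7, -2.1]
gripper_width: 0.0235
grasp_force: 50.0
t: 11.37
tcp_pos: [0.5607, 0.0269, 0.063]
eef_rot: [2.197, 2.246, -0.0]
ft_force: [0.6, 3.7, -3.1]
gripper_width: 0.0237
grasp_force: 50.0
```

```bash
python3 -m crank '{"xyz":[[0.0001,-0.003,0],[0,-0.003,0],[0.0001,-0.003,0],[0,-0.003,0],[0.0001,-0.003,0],[0,-0.003,0],[0.0001,-0.003,0],[0.0001,-0.003,0]],"spin":[0,0,0,0,0,0,0,0],"grip":[0.015,0.015,0.015,0.015,0.015,0.015,0.015,0.015]}'
python3 -m crank '{"xyz":[[0.0001,-0.003,0],[0,-0.003,0],[0.0001,-0.003,0],[0,-0.003,0],[0.0001,-0.003,0],[0,-0.003,0],[0.0001,-0.003,0],[0.0001,-0.002,0]],"spin":[0,0,0,0,0,0,0,0],"grip":[0.015,0.015,0.015,0.015,0.015,0.015,0.015,0.015]}'
```

```text
t: 12.03
tcp_pos: [0.5612, 0.0029, 0.063]
eef_rot: [-2.197, -2.246, 0.0]
ft_force: [-0.3, 3.7, -3.2]
gripper_width: 0.0234
grasp_force: 50.0
t: 12.7
tcp_pos: [0.5617, -0.0202, 0.063]
eef_rot: [-2.197, -2.246, 0.0]
ft_force: [-0.5, 3.0, -2.6]
gripper_width: 0.0236
grasp_force: 50.0
```

```bash
python3 -m crank '{"xyz":[[0.0001,-0.003,0],[0,-0.003,0],[0.0001,-0.003,0],[0,-0.003,0],[0.0001,-0.003,0],[0,-0.003,0],[0.0001,-0.003,0],[0.0001,-0.003,0]],"spin":[0,0,0,0,0,0,0,0],"grip":[0.015,0.015,0.015,0.015,0.015,0.015,0.015,0.015]}'
python3 -m crank '{"xyz":[[0.0001,-0.003,0],[0,-0.003,0],[0.0001,-0.003,0],[0,-0.003,0],[0.0001,-0.002,0],[0,-0.001,0]],"spin":[0,0,0,0,0,0],"grip":[0.015,0.015,0.015,0.015,0.015,0.015]}'
python3 -m crank '{"xyz":[[0.0001,-0.001,0],[0,-0.001,0],[0,-0.001,0],[0,-0.001,0]],"spin":[0,0,0,0],"grip":[0.015,0.015,0.015,0.015]}'
```

```text
t: 13.37
tcp_pos: [0.5622, -0.0441, 0.063]
eef_rot: [-2.197, -2.246, 0.0]
ft_force: [0.3, 3.6, -3.1]
gripper_width: 0.0235
grasp_force: 50.0
t: 13.87
tcp_pos: [0.5625, -0.0591, 0.063]
eef_rot: [2.197, 2.246, -0.0]
ft_force: [-0.1, 3.9, -3.0]
gripper_width: 0.0239
grasp_force: 50.0
t: 14.2
tcp_pos: [0.5626, -0.0628, 0.063]
eef_rot: [-2.197, -2.246, 0.0]
ft_force: [-0.4, 1.8, -2.2]
gripper_width: 0.0235
grasp_force: 50.0
```

```bash
python3 -m crank '{"xyz":[[0,-0.001,0],[0.0001,-0.001,0],[0,-0.001,0],[0,-0.001,0]],"spin":[0,0,0,0],"grip":[0.015,0.015,0.015,0.015]}'|sed -n '2p;4p'
python3 -m crank '{"xyz":[[0,-0.001,0],[0.0001,-0.001,0],[0,-0.001,0]],"spin":[0,0,0],"grip":[0.015,0.015,0.015]}'|sed -n '2p;4p'
python3 -m crank '{"xyz":[[0,-0.001,0],[0.0001,-0.001,0]],"spin":[0,0],"grip":[0.015,0.015]}'|sed -n '2p;4p'
python3 -m crank '{"xyz":[[0,-0.001,0],[0,-0.001,0]],"spin":[0,0],"grip":[0.015,0.015]}'|sed -n '2p;4p'
```

```text
tcp_pos: [0.5627, -0.0669, 0.063]
ft_force: [0.3, 4.0, -2.7]
tcp_pos: [0.5628, -0.0699, 0.063]
ft_force: [-0.4, 3.3, -3.4]
tcp_pos: [0.5629, -0.0719, 0.063]
ft_force: [-1.0, 3.7, -2.2]
tcp_pos: [0.5629, -0.0739, 0.063]
ft_force: [0.5, 3.2, -1.7]
```

```bash
python3 -m crank '{"xyz":[[0,-0.001,0],[0,-0.001,0]],"spin":[0,0],"grip":[0.015,0.015]}'|sed -n '2p;4p'
python3 -m crank '{"xyz":[[0,-0.0005,0],[0,-0.0005,0]],"spin":[0,0],"grip":[0.015,0.015]}'|sed -n '2p;4p'
python3 -m crank '{"xyz":[[0,-0.0005,0],[0,-0.0005,0]],"spin":[0,0],"grip":[0.015,0.015]}'|sed -n '2p;4p'
```

```text
tcp_pos: [0.5629, -0.0759, 0.063]
ft_force: [1.0, 3.0, -2.6]
tcp_pos: [0.5629, -0.0769, 0.063]
ft_force: [-0.4, 4.5, -1.5]
tcp_pos: [0.5629, -0.0778, 0.063]
ft_force: [-0.2, 3.5, -1.8]
```

```bash
python3 -m crank '{"xyz":[[0,-0.0005,0],[0,-0.0005,0]],"spin":[0,0],"grip":[0.015,0.015]}'|sed -n '2p;4p'
python3 -m crank '{"xyz":[[0,-0.0005,0],[0,-0.0005,0]],"spin":[0,0],"grip":[0.015,0.015]}'|sed -n '2p;4p'
python3 -m crank '{"xyz":[[0,-0.0005,0]],"spin":[0],"grip":[0.015]}'|sed -n '2p;4p'
```

```text
tcp_pos: [0.5629, -0.0788, 0.063]
ft_force: [-0.8, 3.4, -2.7]
tcp_pos: [0.5629, -0.0798, 0.063]
ft_force: [-0.0, 3.2, -2.8]
tcp_pos: [0.5629, -0.0803, 0.063]
ft_force: [0.6, 3.8, -2.3]
```

```bash
python3 -m crank '{"xyz":[[0,-0.0005,0],[0,-0.0005,0]],"spin":[0,0],"grip":[0.015,0.015]}'|sed -n '2p;4p'
python3 -m crank '{"xyz":[[0,-0.0005,0],[0,-0.0005,0]],"spin":[0,0],"grip":[0.015,0.015]}'|sed -n '2p;4p'
python3 -m crank '{"xyz":[[0,-0.0005,0]],"spin":[0],"grip":[0.015]}'|sed -n '2p;4p'
```

```text
tcp_pos: [0.5629, -0.0813, 0.063]
ft_force: [1.9, 3.9, -2.2]
tcp_pos: [0.5628, -0.0821, 0.0629]
ft_force: [-0.0, 5.5, -2.6]
tcp_pos: [0.5628, -0.0825, 0.0629]
ft_force: [0.1, 7.1, -3.6]
```

```bash
python3 -m crank '{"xyz":[[0,-0.0005,0]],"spin":[0],"grip":[0.015]}'|sed -n '2p;4p'
python3 -m crank '{"xyz":[[0,-0.0004,0]],"spin":[0],"grip":[0.015]}'|sed -n '2p;4p'
python3 -m crank '{"xyz":[[0,0,0]],"spin":[0],"grip":[0.015]}'|sed -n '2p;4p'
```

```text
tcp_pos: [0.5628, -0.0829, 0.0628]
ft_force: [-0.4, 8.7, -3.2]
tcp_pos: [0.5627, -0.0831, 0.0628]
ft_force: [-0.3, 8.4, -3.6]
tcp_pos: [0.5627, -0.0831, 0.0628]
ft_force: [-0.9, 8.4, -2.8]
```

```bash
python3 -m crank '{"xyz":[[0,-0.0004,0]],"spin":[0],"grip":[0.015]}'|sed -n '2p;4p'
python3 -m crank '{"xyz":[[0,-0.0003,0]],"spin":[0],"grip":[0.015]}'|sed -n '2p;4p'
python3 -m crank '{"xyz":[[0,0,0],[0,0,0]],"spin":[0,0],"grip":[0.015,0.015]}'|sed -n '2p;4p'
```

```text
tcp_pos: [0.5627, -0.0833, 0.0627]
ft_force: [0.7, 10.4, -4.7]
tcp_pos: [0.5627, -0.0835, 0.0627]
ft_force: [0.4, 11.3, -2.8]
tcp_pos: [0.5627, -0.0835, 0.0627]
ft_force: [0.1, 9.6, -3.8]
```

```bash
python3 -m crank '{"xyz":[[0,0,0],[0,0,0],[0,0,0]],"spin":[0,0,0],"grip":[0.015,0.015,0.015]}'|sed -n '2p;4p'
python3 -m crank '{"xyz":[[0,0.0003,0],[0,0.0003,0],[0,0.0003,0],[0,0.0003,0],[0,0.0003,0],[0,0.0003,0],[0,0,0]],"spin":[0,0,0,0,0,0,0],"grip":[0.015,0.015,0.015,0.015,0.015,0.015,0.015]}'|sed -n '2p;4p'
python3 -m crank '{"xyz":[[0,0.0005,0],[0,0.0005,0],[0,0.0005,0],[0,0.0005,0],[0,0,0]],"spin":[0,0,0,0,0],"grip":[0.015,0.015,0.015,0.015,0.015]}'|sed -n '2p;4p'
```

```text
tcp_pos: [0.5627, -0.0835, 0.0627]
ft_force: [-1.1, 9.4, -3.6]
tcp_pos: [0.5629, -0.0827, 0.063]
ft_force: [-0.5, 3.5, -2.9]
tcp_pos: [0.563, -0.0807, 0.0631]
ft_force: [0.6, 0.5, -1.7]
```

```bash
python3 -m crank '{"xyz":[[0,0.0004,0],[0,0,0.003],[0,0,0.003],[0,0,0]],"spin":[0,0,0,0],"grip":[0.015,0.015,0.015,0.015]}'|sed -n '2p;4p'
python3 -m crank '{"xyz":[[0,0,0.004],[0,0,0.006],[0,0,0.01],[0,0,0.015],[0,0,0.02],[0,0,0.02],[0,0,0.01],[0,0,0]],"spin":[0,0,0,0,0,0,0,0],"grip":[0.015,0.015,0.015,0.015,0.015,0.015,0.015,0.015]}'|sed -n '2p;4p'
```

```text
tcp_pos: [0.5633, -0.0803, 0.0698]
ft_force: [0.6, -1.1, -1.5]
tcp_pos: [0.5639, -0.0804, 0.1569]
ft_force: [0.1, 0.3, -1.7]
```

```bash
python3 -m crank '{"xyz":[[-0.007,-0.022,0],[-0.007,-0.022,0],[-0.007,-0.022,0],[-0.007,-0.022,0],[-0.007,-0.022,0],[-0.007,-0.022,0],[-0.007,-0.022,0]],"spin":[-0.11,-0.12,-0.12,-0.12,-0.12,-0.12,-0.12],"grip":[0.015,0.015,0.015,0.015,0.015,0.015,0.015]}'
python3 -m crank '{"xyz":[[-0.007,-0.022,0],[-0.008,-0.022,0],[-0.008,-0.022,0],[-0.008,-0.022,0],[-0.008,-0.022,0],[-0.009,-0.022,0],[0,0,0],[0,0,0]],"spin":[-0.12,-0.12,-0.12,-0.12,-0.12,-0.12,-0.005,0],"grip":[0.015,0.015,0.015,0.015,0.015,0.015,0.015,0.015]}'
python3 - <<'E'
from h import *
t=optics.snapshot("top");s=optics.snapshot("side")
m=np.hstack([crop(t,150,150,130,100,4)[:,:440],crop(s,290,110,90,100,4)]);cv2.imwrite("pics/g.png",m)
E
```

```text
t: 19.87
tcp_pos: [0.5131, -0.235, 0.1529]
eef_rot: [-2.918, -1.16, 0.001]
ft_force: [2.1, 0.5, -1.3]
gripper_width: 0.0234
grasp_force: 50.0
t: 20.53
tcp_pos: [0.4651, -0.3667, 0.1528]
eef_rot: [-3.14, -0.057, 0.002]
ft_force: [-0.6, 0.9, -1.9]
gripper_width: 0.0233
grasp_force: 50.0
```

View pics/g.png

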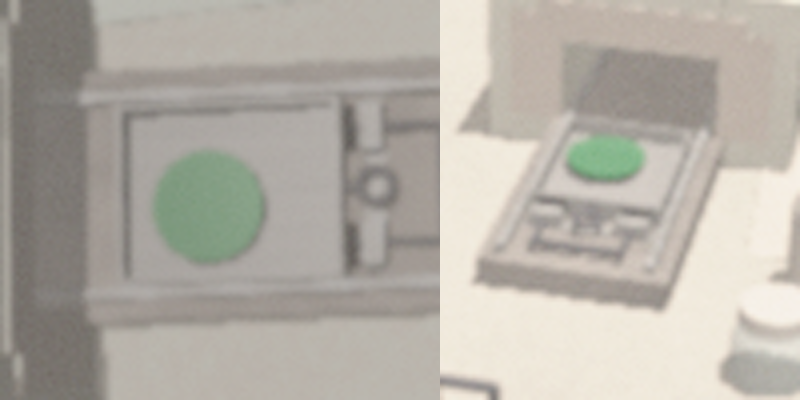

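The tray is seated against both pads (pad contact around crop x 345), the eye is empty at (377,186), and the disc is lying flat in the tray. Next I'll lay the hook back.

```bash
python3 -m crank '{"xyz":[[0,0,-0.02],[0,0,-0.03],[0,0,-0.025],[0,0,-0.015],[0,0,-0.007],[0,0,0],[0,0,0]],"spin":[0,0,0,0,0,0,0],"grip":[0.015,0.015,0.015,0.015,0.015,0.015,0.015]}'
```

```text
t: 21.22
tcp_pos: [0.4664, -0.3659, 0.0577]
eef_rot: [3.141, 0.061, 0.001]
ft_force: [0.0, 0.4, -0.4]
gripper_width: 0.0238
grasp_force: 50.0
```

```bash
python3 -m crank '{"xyz":[[0,-0.0015,-0.004],[0,0,-0.004],[0,0,-0.002],[0,0,0],[0,0,0]],"spin":[0,0,0,0,0],"grip":[0.015,0.015,0.015,0.015,0.015]}'
python3 -m crank '{"xyz":[[0,0,-0.001],[0,0,0],[0,0,0]],"spin":[0,0,0],"grip":[0.015,0.015,0.015]}'
```

```text
t: 21.63
tcp_pos: [0.4659, -0.3677, 0.0471]
eef_rot: [3.141, 0.059, 0.0]
ft_force: [-0.3, 0.8, -1.2]
gripper_width: 0.0233
grasp_force: 50.0
t: 21.88
tcp_pos: [0.4659, -0.3677, 0.046]
eef_rot: [3.141, 0.059, 0.0]
ft_force: [-0.3, -0.3, -1.8]
gripper_width: 0.0235
grasp_force: 50.0
```

```bash
python3 -m crank '{"xyz":[[0,0,-0.0007],[0,0,0],[0,0,0]],"spin":[0,0,0],"grip":[0.015,0.015,0.015]}'|sed -n '2p;4p'
python3 -m crank '{"xyz":[[0,0,-0.0007],[0,0,0],[0,0,0]],"spin":[0,0,0],"grip":[0.015,0.015,0.015]}'|sed -n '2p;4p'
```

```text
tcp_pos: [0.466, -0.3678, 0.0455]
ft_force: [-0.3, -0.8, 0.7]
tcp_pos: [0.466, -0.3678, 0.0454]
ft_force: [-4.0, 2.4, 8.4]
```

Contact is light and level. I'll release slowly to a partial opening first, so the poker stays clear, then retreat.

```bash
python3 -m crank '{"xyz":[[0,0,0],[0,0,0],[0,0,0],[0,0,0],[0,0,0],[0,0,0],[0,0,0],[0,0,0]],"spin":[0,0,0,0,0,0,0,0],"grip":[0.026,0.03,0.04,0.055,0.065,0.065,0.065,0.065]}'
python3 -m crank '{"xyz":[[0,0,0.01],[0,0,0.02],[0,0,0.03],[0,0,0.04],[0,0,0.04],[0,0,0.02],[0,0,0],[0,0,0]],"spin":[0,0,0,0,0,0,0,0],"grip":[0.065,0.065,0.065,0.065,0.065,0.065,0.065,0.065]}'
python3 -m crank '{"xyz":[[-0.035,-0.0187,0],[-0.035,-0.0187,0],[-0.035,-0.0187,0],[-0.035,-0.0187,0],[-0.035,-0.0187,0],[-0.03,-0.0187,0],[0,0,0],[0,0,0]],"spin":[0,0,0,0,0,0,0,0],"grip":[0.065,0.065,0.065,0.065,0.065,0.065,0.065,0.065]}'
python3 - <<'E'
from h import *
t=optics.snapshot("top");s=optics.snapshot("side")
m=np.hstack([crop(t,335,150,100,110,4),crop(s,225,180,100,110,4)]);cv2.imwrite("pics/h.png",m)
E
```

```text
t: 23.05
tcp_pos: [0.4659, -0.3677, 0.0445]
eef_rot: [-3.141, -0.059, 0.0]
ft_force: [-0.1, -0.4, -0.5]
gripper_width: 0.064
grasp_force: 0.0
t: 23.72
tcp_pos: [0.4661, -0.3679, 0.206]
eef_rot: [3.139, 0.059, 0.003]
ft_force: [-0.0, -0.3, -1.2]
gripper_width: 0.0651
grasp_force: 0.0
t: 24.38
tcp_pos: [0.2595, -0.4801, 0.2033]
eef_rot: [-3.139, -0.055, 0.001]
ft_force: [-0.2, -0.4, -0.7]
gripper_width: 0.0652
grasp_force: 0.0
```

View pics/h.png

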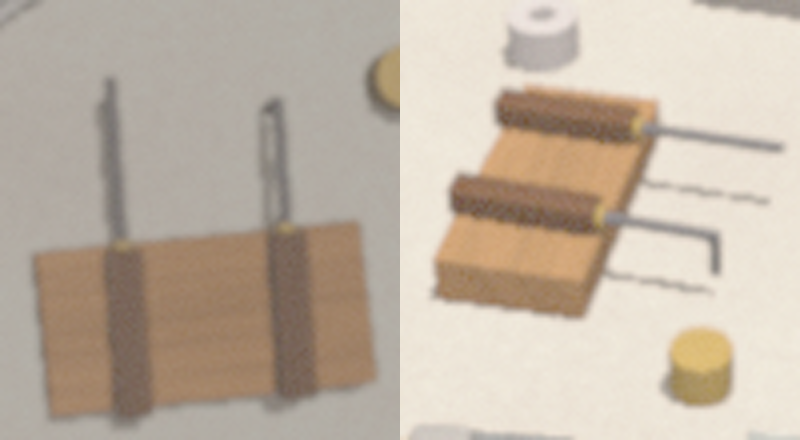

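The hook lies flat on the rest, essentially where it started, with its handle at top-crop (292,310). The poker and weight are undisturbed and the robot is clear.

```bash
python3 -c "
from station import hand_in
print(hand_in())"
```

```text
the job is handed in; nothing more can be done
None
```

The job is done and handed in at about 24 s: the tray rests against both stop pads after a steady pull of about 6 N above drag, the disc is still lying in it, the hook is back flat on the rest, and the robot is clear.

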